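# Close a table service box: cover, quarter-turn fastener, hold it shut

## Robot

A 6-joint arm with a two-finger parallel gripper is mounted at the origin on a cart in front of the work surface, level with it; the furniture and walls round the work are solid. World frame = base frame: x ahead of the robot, y to its left, z up, the work surface at z = 0. Lengths are in m, angles in rad, forces in N, time in s.
With the tool pointing down it reaches from about 0.25 to 0.725 m from the base axis. Payload 4 kg.
Tool frame: the origin (TCP) lies midway between the tips of the shut fingers; the grasp point (between the pads) lies 19 mm behind it (bot.grip_point_offset is the distance from the TCP to the grasp point, in m); z points along the fingers, y is the line along which they close (so a half turn about z gives the same grasp; the last joint's range is limited). The gripper opens to 85 mm and grips with 20 to 120 N. Pads are 22 mm wide; open, the fingers measure 114 mm over their backs; the gripper's body (76 mm by 85 mm) begins 54 mm behind the grasp point. The pads swing forward as they close: fully open they stand 13 mm farther back than shut.
Start: joints at [1.332, 0.241, 0.005, 1.335, 0, 1.571], TCP at [0.118, 0.486, 0.231] pointing down, gripper open.
Joint ranges: [-2.72, 2.72], [-1.05, 1.87], [-1.09, 1.28], [-1.99, 2.15], [-1.42, 1.44], [-3.14, 3.14]. Speed limits (rad/s): [2.79, 2.79, 3.14, 3.14, 3.14, 3.14].

## Interface

Orientations are given as a unit quaternion [x, y, z, w].
In Python, from workcell import bot gives the robot as it stands.
- The arm moves only by the tool step_arm, never from a script. Its argument "targets" is text: rows parted by semicolons, each of 7 numbers parted by spaces: the opening, from -1 (shut) to 1 (fully open), so that 0 is half open, then the shift along the world's x, y, z normalised to -1 to 1, where 1 is 0.5 m, then the turn, a rotation vector about the world's x, y, z normalised to -1 to 1, where 1 is pi/4 rad. In form: gripper x y z wx wy wz; .... A call has 1 to 10 rows; each row is the pose to reach, as a shift and turn from the pose commanded when the call began; what a row does not reach only later rows make up. A row lasts 1/12 s, in which the tool goes at most 41.7 mm and 7.16 degrees, less where a joint would pass 70% of its speed; a pose out of reach is approached as far as the arm can. A call with a number of a shift or a turn outside -1 to 1 is refused whole. A call with a gripper value outside its range is refused whole. The fingers move at their own pace and stop on an object; the grip force is fixed at half the most. Time passes only in rows, so rows that repeat a pose let the fingers close. It gives the time, the measured TCP pose, the force, the opening and the grip force at its end, in the units of the state.
- bot.get_obs(): the state, without advancing time (a new reading comes with each control period).
- bot.camera(name): name is "side" or "top" or "wrist"; returns the picture (384x512x3 uint8, red, green, blue); there is no depth.
- bot.camera_info(name): a dict with "vertical_fov" (degrees; the focal length in pixels is half the picture's height over the tangent of half this angle, whatever the lens; pixels are square), "cx", "cy" (the principal point, pixels), "pose" (4x4, takes a point from camera to world coordinates). Camera axes: x right, y up, looking along -z (the intrinsics and any distortion apply to the point x, -y, -z); pixel columns grow to the right and rows downward; lengths in m; the calibration is good to about 2 mm. The wrist camera is an equidistant fisheye: a pixel r from the principal point sees the ray r / f radians off the axis. A picture is of the moment at which its call begins: read the wrist's pose just before it. camera_info takes no time and is no camera call; for the wrist camera it gives the pose at the moment of the call.
- bot.job_done(): hands the job in; it is judged then, once.
The state is a dict: "clock": time; "joint_pos": joint angles; "joint_vel": joint speeds; "tau": joint torques, N m; "eef_pos": TCP position; "tool_rot": TCP orientation; "ft_force": force on the tool from outside, world axes, zero at the start; "ft_torque": the same for the moment, N m; "grip_width": finger opening in m; "grasp_force": force on a finger pad.
Only numpy, scipy, OpenCV 4.12 (cv2) and the standard library are available. Lean on these libraries where they do the work, as an engineer would, in place of code of your own. Each camera call takes 0.05 s, during which the arm holds its last target. There are 200 camera calls.

## Task

Lift the aluminium cover up off the two pegs of its wooden rack and lower it over the wing fastener and pin of the open service-box frame, then turn the wing a quarter turn (either way) until the slot in its top lines up with the marks across the cover. Then press the cover down flush against the frame's rim, squeezing its springy seal, and finish like that: the program ends with the fingers still holding the cover pressed down. Leave the other things on the table alone.

Things in the scene. Friction and masses are not known exactly. Their poses are not given: they have to be found in the camera images.
- cover: Loose pale aluminium cover plate, 240 x 110 x 8 mm, about 0.26 kg, at first hanging level on the two pegs of the rack. Origin: centre of the plate's underside; x runs along its 240 mm length, z up. A raised grip bar stands mid-top. Through the plate, 80 mm from the centre: at the -x end a slot 46 mm (along x) by 19 mm, at the +x end a round hole of 17 mm. Dark marks on the top, either side of the slot, run along y.
- cover_grip (a point): Centre of the grip bar on the cover, 29 mm above the plate's underside. The bar is 62 mm long (cover's x), 14 mm wide (cover's y), 14 mm high, on two feet; its top is 36 mm above the plate's underside and the plate's top 21 mm below this point. Its axes are the cover's. The cover's centre of mass lies under it; it is also a good place to press on.
- cover_slot (a point): Centre of the cover's slot, at the plate's underside (80 mm from the centre on the cover's -x side).
- cover_hole (a point): Centre of the cover's round hole, at the plate's underside (80 mm from the centre on the cover's +x side).
- frame: Service-box frame fixed to the table: open grey steel box, 250 (x) x 120 (y) mm, its rigid rim 40 mm above the table. Origin: centre of its underside, on the table; x along its length, z up. The wing fastener stands 80 mm to -x of the centre, a pin 80 mm to +x. The cover goes on with its slot over the fastener and its hole over the pin: cover x and frame x point the same way.
- frame_pin (a point): Upper end of the frame's locating pin, 65 mm above the table; the pin is 11 mm thick with a tapered tip.
- frame_seal (a point): Middle of the black seal ring inside the frame's rim, level with its top at the start. It stands 5 mm above the rim on springs: the cover resting on it has its underside 45 mm above the table; pressing with some 7 to 9 N pushes seal and cover down until the plate meets the rim (underside 40 mm above the table).
- fastener_wing (a point): Centre of the wing, on its turning axis, 68 mm above the table. Upright steel bar 36 mm long (this point's x), 9 mm wide (y), 24 mm high, from 56 to 80 mm above the table, on a round 10 mm stem; a dark slot runs along its top. It turns with the joint. It passes through the cover's slot; with the cover on the seal, plate top at 53 mm, it stands 3 mm clear above the plate.
- fastener (a joint): Turn of the wing about the vertical, rad: 0 = along the frame's x (cover passes over it), positive anticlockwise from above. Starts within 0.12 of 0, turns stiffly (0.03 N m), stays where left. A quarter turn, +1.571 or -1.571, puts its slot in line with the cover's marks and locks the cover; there is no stop there, it can overrun to 2.0 either way.
- rack: Fixed wooden rack 240 (x) x 80 (y) x 18 mm with two upright steel pegs on its centre line, 80 mm either side of the middle. Origin: centre of its underside, on the table. Each peg is 12 mm thick above a shoulder 42 mm across; the shoulders carry the cover's underside 65 mm above the table, and the pegs end 94 mm above the table, so the cover must rise 29 mm to come off.
- tape_measure: Bystander: tape measure lying on its side, 62 x 73 x 32 mm. Leave alone.
- sanding_block: Bystander: cork sanding block 53 x 97 x 26 mm. Leave alone.
- screw_box: Bystander: standing carton 45 x 62 x 98 mm. Leave alone.
- offcut_block: Bystander: wooden offcut 45 x 75 x 28 mm. Leave alone.

How it is judged:
By the outcome, as a careful person would: the job done as asked, in the order asked, and still so for the second after the job is handed in, while the arm keeps its last pose, push and grip.
It also fails if it takes over 72 s, if anything falls off the work surface, if the arm or the gripper's body presses on something with over 40 N, if the wrist force passes 120 N, or if a joint passes its speed limit or range.

## Working session

There is one attempt and no reset: what is moved stays moved. The work goes in short steps, Python scripts to look and compute and a tool call to move; the robot and the scene stay as the last step left them, time stands still between calls to the robot, and variables do not carry over. Pictures are saved under pics/ and viewed, at most 10 in all, crops included, and the job is handed in when it is done.

Besides the shell and the picture viewer there is one more tool, called after ">>>" in YAML: its name, and indented under it one key for each argument. step_arm: Moves the arm, as the interface text tells. Scaled input: -1 to 1 covers 0.5 m each way for a shift and pi/4 rad each way for a turn. Its arguments: {"type":"object","properties":{"targets":{"type":"string"}},"required":["targets"]}

```bash
mkdir -p pics; ls; python3 - <<'E'
from workcell import bot
import cv2,numpy as np
np.set_printoptions(precision=4,suppress=True)
o=bot.get_obs();print(o)
for n in ("top","side"):
    i=bot.camera_info(n);print(n,i)
    cv2.imwrite(f"pics/{n}0.png",bot.camera(n)[...,::-1])
E
```

```text
pics
{'clock': 0.0, 'joint_pos': array([1.332 , 0.2414, 0.0037, 1.3352, 0.    , 1.5708]), 'joint_vel': array([-0.0013, -0.0002, -0.0001,  0.0011,  0.0001,  0.0007]), 'tau': array([ -0.    , -37.2319,  25.2408,   0.0169,   0.0001,   0.    ]), 'eef_pos': array([0.1181, 0.4852, 0.2304]), 'tool_rot': array([ 0.1191,  0.9929, -0.001 , -0.0001]), 'ft_force': array([-1.0684,  0.5865, -0.3901]), 'ft_torque': array([-0.0037,  0.0068,  0.0448]), 'grasp_force': 0.0, 'grip_width': 0.08520994904639766}
top {'vertical_fov': 49.76385992316565, 'cx': 264.08289809669867, 'cy': 193.39310720169374, 'pose': array([[-0.0055,  0.9853, -0.171 ,  0.4014],
       [-0.9998, -0.0018,  0.0217, -0.0351],
       [ 0.021 ,  0.1711,  0.985 ,  1.1985],
       [ 0.    ,  0.    ,  0.    ,  1.    ]])}
side {'vertical_fov': 50.18277702055476, 'cx': 250.63675233900295, 'cy': 192.45338998365241, 'pose': array([[ 0.4024, -0.5544,  0.7285,  1.5673],
       [ 0.9152,  0.2638, -0.3047, -0.469 ],
       [-0.0232,  0.7893,  0.6135,  0.8902],
       [ 0.    ,  0.    ,  0.    ,  1.    ]])}
```

```bash
python3 -c "
import cv2
a=cv2.imread('pics/top0.png');cv2.imwrite('pics/top0c.png',cv2.resize(a,(800,600),interpolation=cv2.INTER_CUBIC))"
```

```text
(no output)
```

View pics/top0c.png

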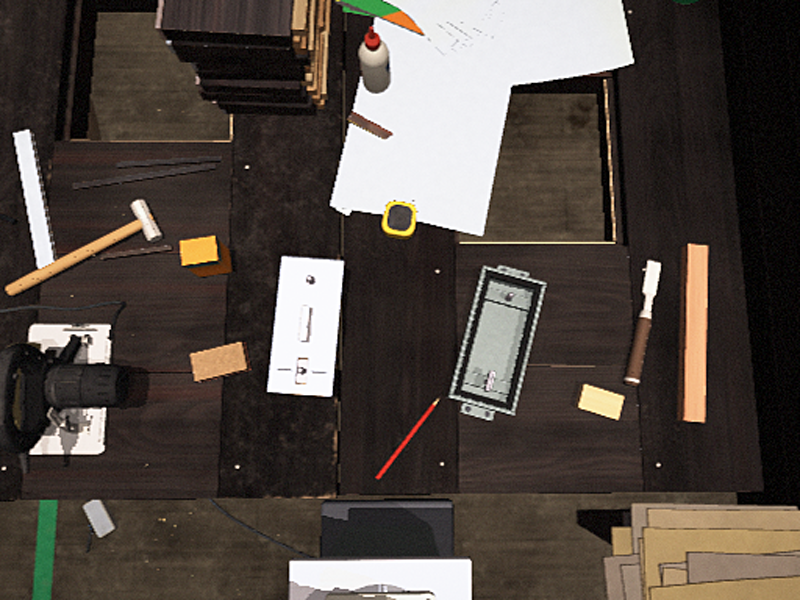

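View pics/side0.png

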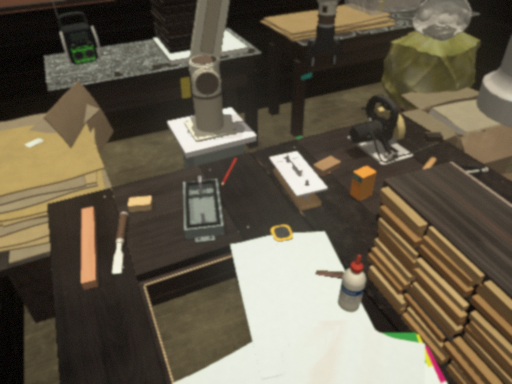

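The top view (800x600) shows the cover at about (305,325), with its hole at (310,280) and slot at (302,370). The frame is at about (498,340), with its pin at (510,296) and wing at (490,380). Bystanders are clear of both. In both, +x runs roughly along world +x. Next I measure.

```bash
cat > h.py <<'E'
import numpy as np,cv2
from workcell import bot
np.set_printoptions(precision=4,suppress=True)
def ray(i,uv):
    f=192/np.tan(np.radians(i["vertical_fov"])/2)
    x,y=(uv[0]-i["cx"])/f,(uv[1]-i["cy"])/f
    d=np.array([x,-y,-1.])
    if i.get("fish"):
        r=np.hypot(x,y); s=np.sin(r)/max(r,1e-9); d=np.array([x*s,-y*s,-np.cos(r)])
    return i["pose"][:3,3],i["pose"][:3,:3]@d
def onplane(i,uv,z):
    o,d=ray(i,uv); return o+d*(z-o[2])/d[2]
def proj(i,p):
    f=192/np.tan(np.radians(i["vertical_fov"])/2)
    c=i["pose"][:3,:3].T@(np.asarray(p)-i["pose"][:3,3]); x,y,z=c[0],-c[1],-c[2]
    if i.get("fish"):
        h=np.hypot(x,y); t=np.arctan2(h,z)/max(h,1e-9); return np.array([i["cx"]+f*x*t,i["cy"]+f*y*t])
    return np.array([i["cx"]+f*x/z,i["cy"]+f*y/z])
def info(n):
    i=dict(bot.camera_info(n)); i["fish"]=n=="wrist"; return i
def grab(n,name):
    i=info(n); im=bot.camera(n)[...,::-1].copy(); cv2.imwrite(f"pics/{name}.png",im); return i,im
def rect(i,mask,z):
    c=max(cv2.findContours(mask,cv2.RETR_EXTERNAL,cv2.CHAIN_APPROX_NONE)[0],key=cv2.contourArea)[:,0]
    P=np.array([onplane(i,p,z)[:2] for p in c])
    (cx,cy),(w,h),a=cv2.minAreaRect((P*1000).astype(np.float32))
    if w<h: w,h,a=h,w,a+90
    return np.array([cx,cy])/1000,(w,h),(a+90)%180-90
E
python3 - <<'E'
from h import *
i=info("top");im=cv2.imread("pics/top0.png")
roi=np.zeros(im.shape[:2],np.uint8);roi[155:262,162:226]=1
m=((im.min(2)>185)*roi).astype(np.uint8)
print("cover",rect(i,m,.073))
g=cv2.cvtColor(im,cv2.COLOR_BGR2GRAY)
roi[:]=0;roi[162:275,282:355]=1
m=((g>75)*roi).astype(np.uint8); m=cv2.morphologyEx(m,cv2.MORPH_OPEN,np.ones((2,2)))
print("frame",rect(i,m,.04))
s=.64
print("pin",onplane(i,(510*s,296*s),.065),"wing",onplane(i,(490*s,380*s),.08))
print("hole",onplane(i,(310*s,280*s),.073),"slot",onplane(i,(302*s,370*s),.073))
print(proj(i,[.118,.486,.23]),proj(info("side"),[.118,.486,.23]))
w=info("wrist");print(w)
# world-frame wrist camera offset
print(w["pose"][:3,3]-bot.get_obs()["eef_pos"])
E
```

```text
cover (array([0.5574, 0.1276]), (239.94882202148438, 111.12171173095703), -4.3222808837890625)
frame (array([ 0.5282, -0.2153]), (279.6111755371094, 122.44355773925781), -15.615669250488281)
pin [ 0.609  -0.2342  0.065 ] wing [ 0.4591 -0.1923  0.08  ]
hole [0.6369 0.1217 0.073 ] slot [0.4781 0.1321 0.073 ]
[ 14.2034 399.7675] [322.2994  67.3947]
{'vertical_fov': 65.70646984690485, 'cx': 252.89472123454954, 'cy': 195.96059397316853, 'pose': array([[ 0.2353, -0.9289, -0.2858,  0.0464],
       [ 0.9719,  0.2245,  0.0704,  0.5034],
       [-0.0012, -0.2944,  0.9557,  0.3724],
       [ 0.    ,  0.    ,  0.    ,  1.    ]]), 'fish': True}
[-0.0718  0.0182  0.1419]
```

>>> step_arm:
  targets: "1 0.4 -0.7 0.08 0 0 0;1 0.4 -0.7 0.08 0 0 0;1 0.4 -0.7 0.08 0 0 0;1 0.4 -0.7 0.08 0 0 0;1 0.4 -0.7 0.08 0 0 0;1 0.4 -0.7 0.08 0 0 0;1 0.4 -0.7 0.08 0 0 0;1 0.4 -0.7 0.08 0 0 0;1 0.4 -0.7 0.08 0 0 0;1 0.4 -0.7 0.08 0 0 0"

```text
clock: 0.93
eef_pos: [0.3189, 0.1332, 0.2716]
tool_rot: [0.12, 0.993, -0.0, 0.0]
ft_force: [-0.7, 0.8, 0.6]
grip_width: 0.0856
grasp_force: 0.0
```

>>> step_arm:
  targets: "1 0.38 -0.68 0 0 0 0;1 0.38 -0.68 0 0 0 0;1 0.38 -0.68 0 0 0 0;1 0.38 -0.68 0 0 0 0;1 0.38 -0.68 0 0 0 0;1 0.38 -0.68 0 0 0 0;1 0.38 -0.68 0 0 0 0;1 0.38 -0.68 0 0 0 0;1 0.38 -0.68 0 0 0 0;1 0.38 -0.68 0 0 0 0"

```text
clock: 1.77
eef_pos: [0.5098, -0.2089, 0.2696]
tool_rot: [0.121, 0.993, -0.001, -0.0]
ft_force: [0.7, 0.7, 0.9]
grip_width: 0.0853
grasp_force: 0.0
```

```bash
python3 - <<'E'
from h import *
i,im=grab("wrist","w1");np.save("w1.npy",i["pose"])
print(bot.get_obs()["eef_pos"],[proj(i,p) for p in ([.609,-.234,.065],[.459,-.192,.08])])
cv2.imwrite("pics/w1c.png",cv2.resize(im,(800,600),interpolation=cv2.INTER_CUBIC))
E
```

```text
[ 0.51   -0.2092  0.2693] [array([252.0309, 247.1802]), array([256.2893, 125.7187])]
```

View pics/w1c.png

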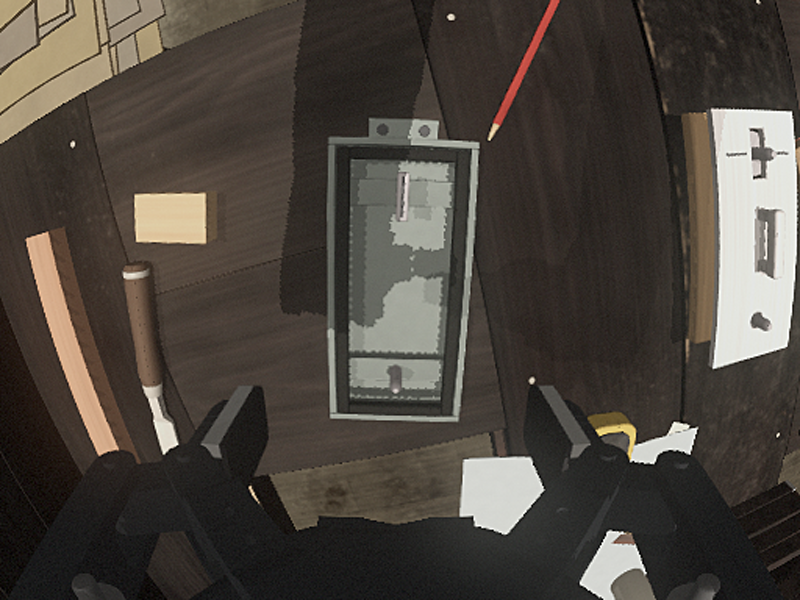

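The wrist view (800x600) shows the frame with rim corners at about (328,139), (480,142), (460,421) and (330,418). The wing top runs (404,172)–(401,220) and the pin tip is near (395,368). The cover is on the right.

```bash
python3 - <<'E'
from h import *
i=info("wrist");i["pose"]=np.load("w1.npy");s=.64
C=np.array([onplane(i,np.array(p)*s,.04)[:2] for p in [(328,139),(480,142),(460,421),(330,418)]])
print(C, C.mean(0)); n=np.linalg.norm
print([n(C[k]-C[(k+1)%4]) for k in range(4)])
d=(C[2]+C[3]-C[0]-C[1]);a=np.arctan2(d[1],d[0]);print("yaw",np.degrees(a))
p=onplane(i,np.array((395,368))*s,.065)[:2]; w=[onplane(i,np.array(q)*s,.08)[:2] for q in((404,172),(401,220))]
wc=(w[0]+w[1])/2;dw=w[1]-w[0]
print("pin",p,"wing",wc,"len",n(dw),"wyaw",np.degrees(np.arctan2(dw[1],dw[0])),"pw",n(p-wc),np.degrees(np.arctan2(*(p-wc)[::-1])),(p+wc)/2)
im=cv2.imread("pics/w1.png")
a=cv2.resize(im[80:276,200:316],None,fx=3,fy=3,interpolation=cv2.INTER_CUBIC)
b=cv2.resize(im[60:250,430:512],None,fx=3,fy=3,interpolation=cv2.INTER_CUBIC)
o=np.zeros((588,600,3),np.uint8);o[:,:348]=a;o[:570,348:594]=b
cv2.imwrite("pics/w1d.png",o)
E
```

```text
[[ 0.4023 -0.2365]
 [ 0.4329 -0.1202]
 [ 0.6723 -0.1862]
 [ 0.6402 -0.3029]] [ 0.5369 -0.2114]
[np.float64(0.12027957222525086), np.float64(0.248303161887591), np.float64(0.12110820687057729), np.float64(0.24696938078218075)]
yaw -15.502324403724618
pin [ 0.5929 -0.229 ] wing [ 0.4591 -0.1905] len 0.0344821686611616 wyaw -17.253357367306403 pw 0.1392726435474548 -16.03842081102743 [ 0.526  -0.2098]
```

View pics/w1d.png

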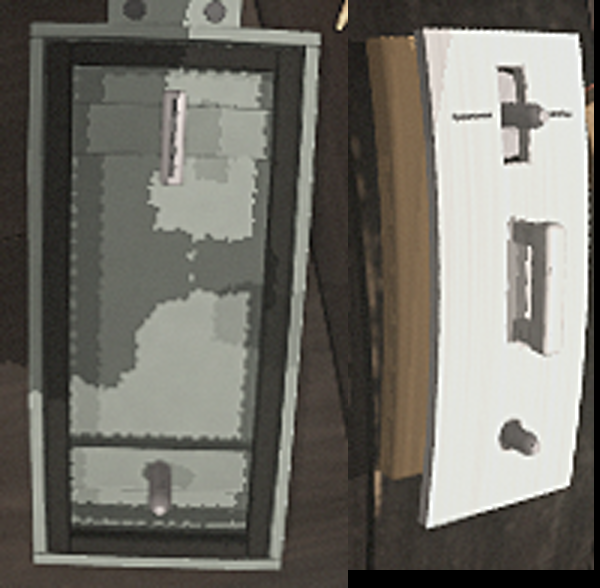

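Crop: pin tip at about (160,510), wing slot (175,92)–(174,182), cover top corners (424,28), (580,32), (570,487), (427,527).

```bash
python3 - <<'E'
from h import *
n=np.linalg.norm
i=info("wrist");i["pose"]=np.load("w1.npy")
A=lambda x,y:(200+x/3,80+y/3); B=lambda x,y:(430+(x-348)/3,60+y/3)
p=onplane(i,A(160,509),.065)[:2]; w=[onplane(i,A(*q),.08)[:2] for q in((176,91),(173,184))]
wc=(w[0]+w[1])/2;dw=w[1]-w[0]
print("pin",p,"wing",wc,"len",n(dw),"wyaw",np.degrees(np.arctan2(dw[1],dw[0])),"pw",n(p-wc),np.degrees(np.arctan2(*(p-wc)[::-1])),(p+wc)/2)
C=np.array([onplane(i,A(*q),.04)[:2] for q in[(30,28),(321,36),(277,566),(35,560)]])
print(C.mean(0),[n(C[k]-C[(k+1)%4]) for k in range(4)]);d=(C[2]+C[3]-C[0]-C[1]);print(np.degrees(np.arctan2(d[1],d[0])))
C=np.array([onplane(i,B(*q),.073)[:2] for q in[(424,28),(580,32),(570,487),(427,527)]])
print(C.mean(0),[n(C[k]-C[(k+1)%4]) for k in range(4)]);d=(C[2]+C[3]-C[0]-C[1]);print(np.degrees(np.arctan2(d[1],d[0])))
E
```

```text
pin [ 0.613  -0.2332] wing [ 0.4597 -0.19  ] len 0.0347543899506747 wyaw -15.527711532084902 pw 0.15926302656225222 -15.74059056475987 [ 0.5363 -0.2116]
[ 0.5365 -0.212 ] [np.float64(0.11996570458798922), np.float64(0.24556359852068801), np.float64(0.117203181745266), np.float64(0.24499988455584504)]
-15.776904670995185
[0.5576 0.1307] [np.float64(0.11142726095948223), np.float64(0.24240250095133928), np.float64(0.11042524088509381), np.float64(0.23991798768325295)]
-4.3515159371385765
```

>>> step_arm:
  targets: "1 0.06 0.674 -0.1 0 0 0.213;1 0.06 0.674 -0.1 0 0 0.213;1 0.06 0.674 -0.1 0 0 0.213;1 0.06 0.674 -0.1 0 0 0.213;1 0.06 0.674 -0.1 0 0 0.213;1 0.06 0.674 -0.1 0 0 0.213;1 0.06 0.674 -0.1 0 0 0.213;1 0.06 0.674 -0.1 0 0 0.213;1 0.06 0.674 -0.1 0 0 0.213;1 0.06 0.674 -0.1 0 0 0.213"

```text
clock: 2.65
eef_pos: [0.5369, 0.1361, 0.22]
tool_rot: [0.033, 0.999, -0.0, -0.001]
ft_force: [0.1, -0.9, -0.7]
grip_width: 0.085
grasp_force: 0.0
```

```bash
python3 - <<'E'
from h import *
i,im=grab("wrist","w2");np.save("w2.npy",i["pose"])
m=(im.min(2)>165).astype(np.uint8)
print(bot.get_obs()["eef_pos"],bot.get_obs()["tool_rot"],rect(i,m,.073))
n,l,st,c=cv2.connectedComponentsWithStats(m)
k=1+np.argmax(st[1:,4]);print(st[k])
cv2.imwrite("pics/w2c.png",cv2.resize(im,(800,600),interpolation=cv2.INTER_CUBIC))
E
```

```text
[0.5372 0.1341 0.2206] [ 0.034   0.9994 -0.0005 -0.0009] (array([0.6143, 0.1253]), (124.93875122070312, 109.8457260131836), -4.199684143066406)
[ 197  197  104  101 7647]
```

View pics/w2c.png

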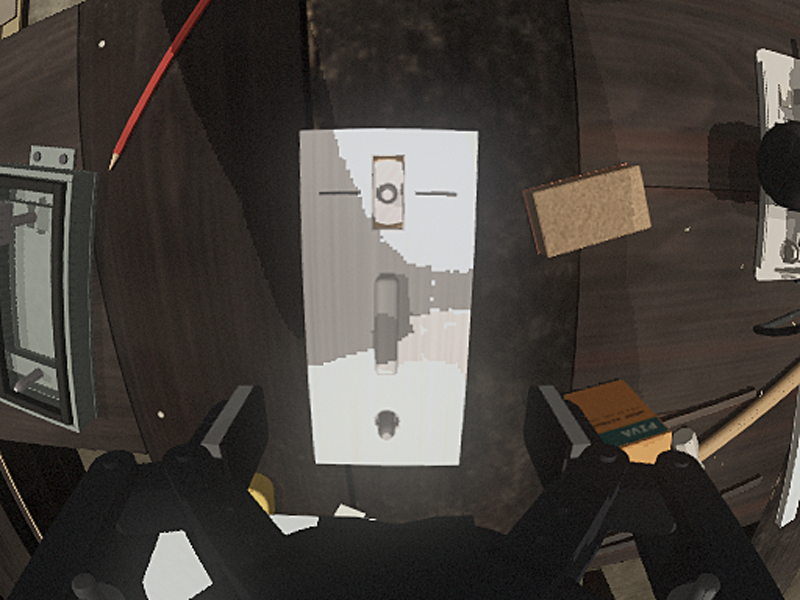

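The close view shows cover corners at (300,130), (478,131), (459,465) and (313,464) in 800x600. The grip bar runs x 374–398, y 274–375, and the marks line is at y 192.

```bash
python3 - <<'E'
from h import *
n=np.linalg.norm
i=info("wrist");i["pose"]=np.load("w2.npy");s=.64
C=np.array([onplane(i,np.array(q)*s,.073)[:2] for q in[(300,130),(478,131),(459,465),(313,464)]])
print(C.mean(0),[n(C[k]-C[(k+1)%4]) for k in range(4)]);d=(C[2]+C[3]-C[0]-C[1]);print(np.degrees(np.arctan2(d[1],d[0])))
g=[onplane(i,np.array(q)*s,.101)[:2] for q in((386,274),(386,375))];print("bar",(g[0]+g[1])/2,n(g[0]-g[1]))
print(bot.get_obs()["eef_pos"])
E
```

```text
[0.5581 0.1297] [np.float64(0.10982017018205999), np.float64(0.23998305572122433), np.float64(0.11199915863381396), np.float64(0.24061302632695925)]
-4.457587890837384
bar [0.5553 0.1298] 0.06403649346624796
[0.5372 0.1341 0.2206]
```

>>> step_arm:
  targets: "1 0.04 0 -0.08 0 0 -0.011;1 0.04 0 -0.16 0 0 -0.011;1 0.04 0 -0.16 0 0 -0.011;1 0.04 0 -0.16 0 0 -0.011;1 0.04 0 -0.16 0 0 -0.011"

```text
clock: 3.12
eef_pos: [0.5588, 0.1316, 0.143]
tool_rot: [0.041, 0.999, 0.0, 0.001]
ft_force: [1.6, 0.9, 1.0]
grip_width: 0.0855
grasp_force: 0.0
```

>>> step_arm:
  targets: "1 -0.002 -0.004 -0.05 0 0 0;1 -0.002 -0.004 -0.1 0 0 0;1 -0.002 -0.004 -0.126 0 0 0;1 -0.002 -0.004 -0.126 0 0 0;1 -0.002 -0.004 -0.126 0 0 0;1 -0.002 -0.004 -0.126 0 0 0"

```text
clock: 3.62
eef_pos: [0.5594, 0.131, 0.0813]
tool_rot: [0.04, 0.999, 0.001, 0.003]
ft_force: [-0.5, 0.5, 0.4]
grip_width: 0.0854
grasp_force: 0.0
```

>>> step_arm:
  targets: "1 -0.003 -0.003 -0.004 0 0 0;-1 -0.003 -0.003 -0.004 0 0 0;-1 -0.003 -0.003 -0.004 0 0 0;-1 -0.003 -0.003 -0.004 0 0 0;-1 -0.003 -0.003 -0.004 0 0 0;-1 -0.003 -0.003 -0.004 0 0 0;-1 -0.003 -0.003 -0.004 0 0 0;-1 -0.003 -0.003 -0.004 0 0 0;-1 -0.003 -0.003 -0.004 0 0 0;-1 -0.003 -0.003 -0.004 0 0 0"

```text
clock: 4.45
eef_pos: [0.5559, 0.1292, 0.0764]
tool_rot: [0.04, 0.999, -0.0, 0.0]
ft_force: [-0.4, -0.3, 1.4]
grip_width: 0.0126
grasp_force: 59.0
```

>>> step_arm:
  targets: "-1 0 0 0.015 0 0 0;-1 0 0 0.03 0 0 0;-1 0 0 0.05 0 0 0;-1 0 0 0.07 0 0 0;-1 0 0 0.1 0 0 0;-1 0 0 0.13 0 0 0;-1 0 0 0.16 0 0 0;-1 0 0 0.16 0 0 0;-1 0 0 0.16 0 0 0"

```text
clock: 5.2
eef_pos: [0.5567, 0.1296, 0.1578]
tool_rot: [0.04, 0.999, 0.0, 0.002]
ft_force: [0.3, -0.4, -2.8]
grip_width: 0.013
grasp_force: 58.7
```

```bash
python3 - <<'E'
from h import *
i,im=grab("wrist","w3")
O=[bot.get_obs() for _ in range(1)];print(O[0]["eef_pos"],O[0]["tool_rot"],O[0]["ft_force"],O[0]["grip_width"],O[0]["joint_pos"])
cv2.imwrite("pics/w3c.png",cv2.resize(im,(800,600),interpolation=cv2.INTER_CUBIC));np.save("w3.npy",i["pose"])
E
```

```text
[0.5558 0.1294 0.1566] [0.04   0.9992 0.0001 0.0003] [-0.8938 -0.862  -2.8953] 0.012731488442429613 [0.2287 0.4197 0.0615 1.2119 0.     0.3088]
```

View pics/w3c.png

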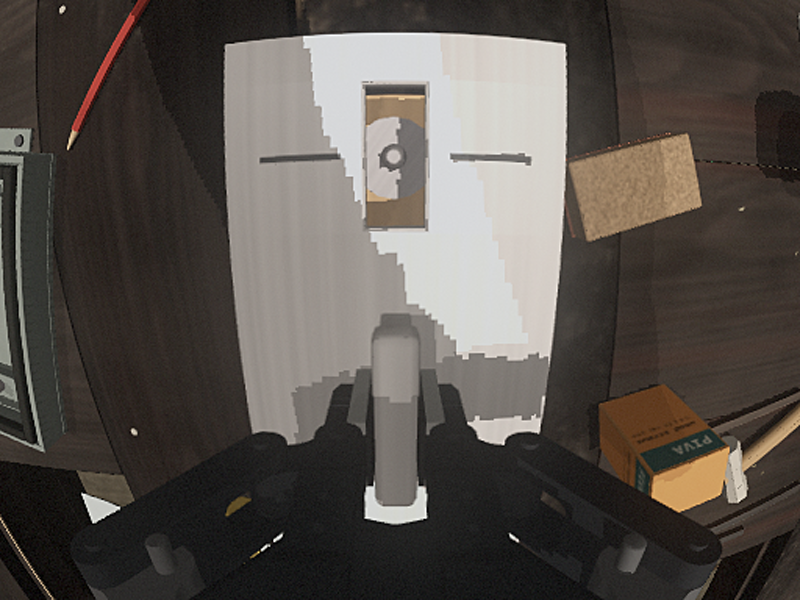

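The cover is off the pegs and level in the grip. Its slot's upper edge spans (363,82)–(428,231), with the marks at y≈158.

```bash
python3 - <<'E'
from h import *
n=np.linalg.norm
i=info("wrist");i["pose"]=np.load("w3.npy");s=.64;z=.1532
P=lambda q:onplane(i,np.array(q)*s,z)[:2]
C=np.array([P(q) for q in[(363,82),(429,82),(428,231),(366,231)]])
sl=C.mean(0);print("slot",sl,[n(C[k]-C[(k+1)%4]) for k in range(4)])
a,b=P((260,160)),P((532,160));m=(a-b);print("marks",(a+b)/2,"yaw",np.degrees(np.arctan2(m[1],m[0]))+90,n(m))
tcp=np.array([.5558,.1294]);y=np.radians(-4.5);u=np.array([np.cos(y),np.sin(y)]);v=np.array([-u[1],u[0]])
print("slot rel tcp along/across",(sl-tcp)@u,(sl-tcp)@v)
P0,P1=P((225,45)),P((566,44));print("edge mid",(((P0+P1)/2-tcp)@u,((P0+P1)/2-tcp)@v),n(P0-P1),np.degrees(np.arctan2(*(P0-P1)[::-1]))+90)
# target: cover centre frame
c=np.array([.5365,-.2118]);print("shift",c-tcp)
E
```

```text
slot [0.4795 0.1365] [np.float64(0.020346838125064024), np.float64(0.04743108726753744), np.float64(0.019658285380799473), np.float64(0.04741914198177411)]
marks [0.4794 0.1364] yaw -4.491965304577747 0.0866133537315901
slot rel tcp along/across -0.07659288774350652 0.0010947476921193977
edge mid (np.float64(-0.11652670963999608), np.float64(0.000850616839020316)) 0.11024247329611131 -4.281044634839489
shift [-0.0193 -0.3412]
```

>>> step_arm:
  targets: "-1 -0.004 -0.06 0 0 0 -0.05;-1 -0.01 -0.13 0 0 0 -0.1;-1 -0.015 -0.2 0 0 0 -0.15;-1 -0.02 -0.28 0 0 0 -0.2;-1 -0.025 -0.36 0 0 0 -0.248;-1 -0.03 -0.44 0 0 0 -0.248;-1 -0.035 -0.52 0 0 0 -0.248;-1 -0.04 -0.6 0 0 0 -0.248;-1 -0.0436 -0.66 0 0 0 -0.248;-1 -0.0436 -0.682 0 0 0 -0.248"

```text
clock: 6.08
eef_pos: [0.5324, -0.216, 0.1548]
tool_rot: [0.14, 0.99, -0.001, -0.001]
ft_force: [0.0, -0.5, -1.7]
grip_width: 0.0129
grasp_force: 59.0
```

```bash
python3 - <<'E'
from h import *
for k in range(3): i,im=grab("wrist","w4")
o=bot.get_obs();print(o["eef_pos"],o["tool_rot"],o["joint_pos"]);np.save("w4.npy",i["pose"])
cv2.imwrite("pics/w4c.png",cv2.resize(im[:320,100:420],(800,600*320//240//1)[:1]+(600,),interpolation=cv2.INTER_CUBIC) if 0 else cv2.resize(im[20:260,110:430],(800,600),interpolation=cv2.INTER_CUBIC))
E
```

```text
[ 0.5331 -0.212   0.155 ] [ 0.138   0.9904  0.0007 -0.0012] [-0.3789  0.4291  0.0718  1.2161  0.0008 -0.102 ]
```

View pics/w4c.png

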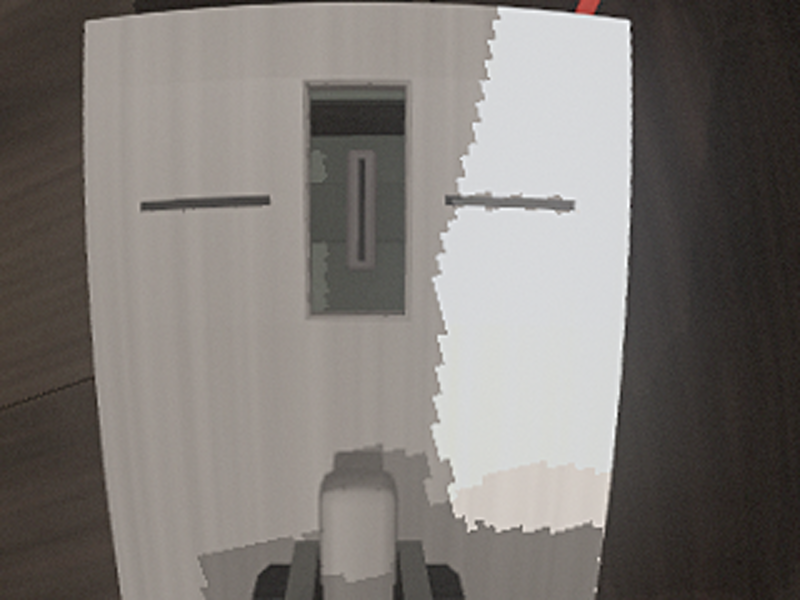

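The wing top, spanning (347–375, 151–268) in the crop, is seen through the slot at (304–410, 82–318). It is aligned and close to centred.

```bash
python3 - <<'E'
from h import *
i=info("wrist");i["pose"]=np.load("w4.npy")
A=lambda x,y:(110+x/2.5,20+y/2.5)
w=onplane(i,A(361,209.5),.08)[:2]
s=np.mean([onplane(i,A(*q),.1516)[:2] for q in[(304,82),(410,82),(408,318),(306,318)]],0)
e=[onplane(i,A(*q),.08)[:2] for q in[(361.5,160),(361,262)]];d=e[1]-e[0];print("wing yaw",np.degrees(np.arctan2(d[1],d[0])))
m=onplane(i,A(141,206),.1516)-onplane(i,A(575,206),.1516);print("cover yaw",np.degrees(np.arctan2(m[1],m[0]))+90)
y=np.radians(-15.7);u=np.array([np.cos(y),np.sin(y)]);v=np.array([-u[1],u[0]])
print(w,s,"wing-slot u,v",(w-s)@u,(w-s)@v,w-s, "tcp",bot.get_obs()["eef_pos"])
E
```

```text
wing yaw -16.16426837993847
cover yaw -15.901855150514265
[ 0.4597 -0.191 ] [ 0.4583 -0.1918] wing-slot u,v 0.001079040968693961 0.001176829283831732 [0.0014 0.0008] tcp [ 0.5331 -0.212   0.155 ]
```

>>> step_arm:
  targets: "-1 0.0028 0.001 -0.02 0 0 0.004;-1 0.0028 0.001 -0.05 0 0 0.004;-1 0.0028 0.001 -0.08 0 0 0.004;-1 0.0028 0.001 -0.11 0 0 0.004;-1 0.0028 0.001 -0.13 0 0 0.004;-1 0.0028 0.001 -0.145 0 0 0.004;-1 0.0028 0.001 -0.16 0 0 0.004;-1 0.0028 0.001 -0.16 0 0 0.004;-1 0.0028 0.001 -0.16 0 0 0.004"

```text
clock: 6.98
eef_pos: [0.5354, -0.2108, 0.0762]
tool_rot: [0.135, 0.991, 0.0, -0.0]
ft_force: [-0.8, -0.4, -2.1]
grip_width: 0.0125
grasp_force: 58.9
```

>>> step_arm:
  targets: "-1 0 0 -0.005 0 0 0;-1 0 0 -0.01 0 0 0;-1 0 0 -0.015 0 0 0;-1 0 0 -0.02 0 0 0;-1 0 0 -0.025 0 0 0;-1 0 0 -0.025 0 0 0"

```text
clock: 7.48
eef_pos: [0.5349, -0.2111, 0.0632]
tool_rot: [0.136, 0.991, 0.0, -0.001]
ft_force: [-0.9, 0.0, -2.2]
grip_width: 0.0131
grasp_force: 59.0
```

No contact force, so the pin has entered the hole. Lowering the rest onto the seal.

>>> step_arm:
  targets: "-1 0 0 -0.004 0 0 0;-1 0 0 -0.008 0 0 0;-1 0 0 -0.012 0 0 0;-1 0 0 -0.014 0 0 0;-1 0 0 -0.014 0 0 0;-1 0 0 -0.014 0 0 0"

```text
clock: 7.98
eef_pos: [0.5354, -0.2112, 0.0568]
tool_rot: [0.135, 0.991, 0.0, -0.0]
ft_force: [0.2, -0.1, -2.7]
grip_width: 0.0129
grasp_force: 59.0
```

```bash
python3 - <<'E'
from h import *
for k in range(3):
  o=(bot.camera("wrist"),bot.get_obs())[1];print(o["eef_pos"],o["tool_rot"],o["ft_force"],o["joint_pos"])
E
```

```text
[ 0.5354 -0.2112  0.0568] [ 0.1355  0.9908 -0.      0.    ] [-0.2039  0.1493 -2.0054] [-0.3757  0.5169 -0.0632  0.9907  0.     -0.1039]
[ 0.5354 -0.2112  0.0568] [0.1355 0.9908 0.     0.    ] [ 0.1852  0.2935 -2.5149] [-0.3757  0.5169 -0.0632  0.9907  0.     -0.1039]
[ 0.5354 -0.2112  0.0569] [0.1355 0.9908 0.     0.0001] [-0.5458  0.5944 -1.8522] [-0.3757  0.5168 -0.0632  0.9907  0.     -0.104 ]
```

>>> step_arm:
  targets: "-1 0 0 -0.003 0 0 0;-1 0 0 -0.003 0 0 0;0 0 0 -0.003 0 0 0;0 0 0 -0.003 0 0 0;0 0 0 -0.003 0 0 0;0 0 0 -0.003 0 0 0;0 0 0 0.03 0 0 0;0 0 0 0.07 0 0 0;0 0 0 0.12 0 0 0;0 0 0 0.12 0 0 0"

```text
clock: 8.97
eef_pos: [0.5384, -0.2124, 0.1219]
tool_rot: [0.135, 0.991, -0.001, 0.004]
ft_force: [1.2, 0.3, 0.9]
grip_width: 0.0428
grasp_force: 0.0
```

```bash
python3 - <<'E'
from h import *
for k in range(3): i,im=grab("wrist","w5")
o=bot.get_obs();print(o["eef_pos"],o["tool_rot"]);np.save("w5.npy",i["pose"])
cv2.imwrite("pics/w5c.png",cv2.resize(im[20:380,100:440],(756,600)[:0] or (566,600),interpolation=cv2.INTER_CUBIC))
E
```

```text
[ 0.5354 -0.2112  0.1168] [ 0.1355  0.9908 -0.0001  0.0002]
```

View pics/w5c.png

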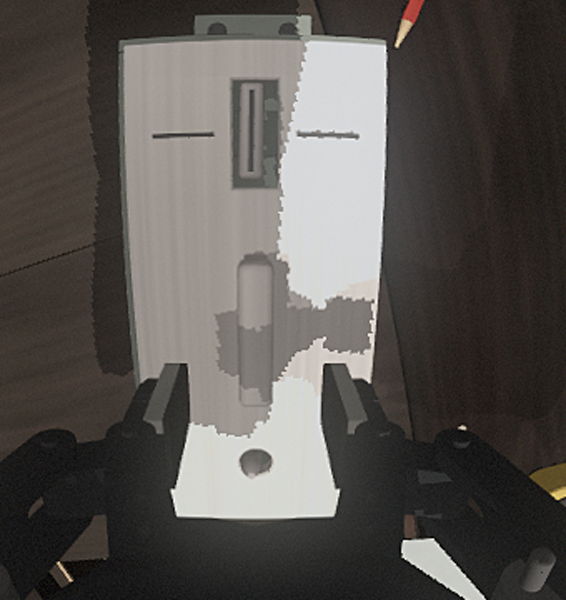

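The cover is seated, with the wing through the slot at (251,130) in the crop and the pin through the hole at (255,462).

```bash
python3 - <<'E'
from h import *
i=info("wrist");i["pose"]=np.load("w5.npy")
A=lambda x,y:(100+x/1.6647,20+y/1.6667)
P=lambda z,*q:onplane(i,A(*q),z)[:2]
w=(P(.08,252,82)+P(.08,250,180))/2;d=P(.08,250.5,174)-P(.08,252,88)
print("wing",w,np.degrees(np.arctan2(d[1],d[0])),np.linalg.norm(P(.08,252,82)-P(.08,250,180)))
C=[P(.053,*q) for q in[(232,79),(280,79),(279,189),(232,189)]];print("slot",np.mean(C,0),np.linalg.norm(C[0]-C[3]))
m=P(.053,152,135)-P(.053,360,136);print("cover yaw",np.degrees(np.arctan2(m[1],m[0]))+90)
print("shift",w-bot.get_obs()["eef_pos"][:2])
E
```

```text
wing [ 0.46  -0.191] -16.51336361633978 0.035690153664740765
slot [ 0.4609 -0.1895] 0.046126414067489144
cover yaw -15.74222490952343
shift [-0.0754  0.0202]
```

>>> step_arm:
  targets: "0 -0.08 0.02 0 0 0 0;0 -0.151 0.04 0 0 0 0;0 -0.151 0.04 0 0 0 0;0 -0.151 0.04 -0.03 0 0 0;0 -0.151 0.04 -0.07 0 0 0;0 -0.151 0.04 -0.1 0 0 0;0 -0.151 0.04 -0.118 0 0 0;0 -0.151 0.04 -0.118 0 0 0;0 -0.151 0.04 -0.118 0 0 0;0 -0.151 0.04 -0.118 0 0 0"

```text
clock: 9.95
eef_pos: [0.4603, -0.1914, 0.0582]
tool_rot: [0.135, 0.991, -0.0, 0.0]
ft_force: [0.3, 0.5, 0.1]
grip_width: 0.0428
grasp_force: 0.0
```

>>> step_arm:
  targets: "-1 0 0 0 0 0 0;-1 0 0 0 0 0 0;-1 0 0 0 0 0 0;-1 0 0 0 0 0 0;-1 0 0 0 0 0 0;-1 0 0 0 0 0 0;-1 0 0 0 0 0 0;-1 0 0 0 0 0 0"

```text
clock: 10.62
eef_pos: [0.4604, -0.1919, 0.0587]
tool_rot: [0.136, 0.991, -0.001, 0.001]
ft_force: [-1.9, -3.0, 6.1]
grip_width: 0.0077
grasp_force: 60.6
```

```bash
python3 - <<'E'
from h import *
o=(bot.camera("wrist"),bot.get_obs())[1]
for k in ("eef_pos","tool_rot","ft_force","ft_torque","grip_width","grasp_force","joint_pos"):print(k,o[k])
E
```

```text
eef_pos [ 0.4605 -0.1919  0.0587]
tool_rot [ 0.1356  0.9908 -0.0006  0.0009]
ft_force [-1.3491 -2.2713  4.8326]
ft_torque [-0.3358  0.2087  0.0142]
grip_width 0.007569672029779741
grasp_force 60.57939291000366
joint_pos [-0.3943  0.3835 -0.2793  0.906  -0.0008 -0.1223]
```

>>> step_arm:
  targets: "-1 0 0 0.001 0 0 0.08;-1 0 0 0.001 0 0 0.19;-1 0 0 0.001 0 0 0.3;-1 0 0 0.001 0 0 0.41;-1 0 0 0.001 0 0 0.52;-1 0 0 0.001 0 0 0.63;-1 0 0 0.001 0 0 0.74;-1 0 0 0.001 0 0 0.85;-1 0 0 0.001 0 0 0.95;-1 0 0 0.001 0 0 1"

```text
clock: 11.5
eef_pos: [0.4602, -0.1901, 0.0587]
tool_rot: [-0.256, 0.967, 0.001, 0.001]
ft_force: [-0.7, 2.5, 4.1]
grip_width: 0.0075
grasp_force: 60.5
```

>>> step_arm:
  targets: "-1 0 0 0 0 0 0.1;-1 0 0 0 0 0 0.2;-1 0 0 0 0 0 0.31;-1 0 0 0 0 0 0.42;-1 0 0 0 0 0 0.53;-1 0 0 0 0 0 0.64;-1 0 0 0 0 0 0.75;-1 0 0 0 0 0 0.86;-1 0 0 0 0 0 0.96;-1 0 0 0 0 0 1"

```text
clock: 12.33
eef_pos: [0.4588, -0.1891, 0.0587]
tool_rot: [-0.606, 0.795, 0.002, 0.001]
ft_force: [-4.3, 5.7, 8.7]
grip_width: 0.0076
grasp_force: 61.1
```

```bash
python3 - <<'E'
from h import *
for k in range(5):o=(bot.camera("wrist"),bot.get_obs())[1]
for k in ("eef_pos","tool_rot","ft_force","ft_torque","grip_width","joint_pos"):print(k,o[k])
q=o["tool_rot"];print("tool yaw",2*np.degrees(np.arctan2(q[1],q[0]))-180)
E
```

```text
eef_pos [ 0.4588 -0.1891  0.0587]
tool_rot [-0.6052  0.796   0.0021  0.0007]
ft_force [-3.387   4.476   8.1086]
ft_torque [1.0075 0.7239 0.0466]
grip_width 0.007423791519143203
joint_pos [-0.3929  0.3826 -0.2809  0.9103  0.0032 -1.693 ]
tool yaw 74.49133089437927
```

>>> step_arm:
  targets: "-0.4 0 0 0 0 0 0;-0.4 0 0 0 0 0 0;-0.4 0 0 0 0 0 0;-0.4 0 0 0 0 0 0;-0.4 0 0 0.04 0 0 0;-0.4 0 0 0.09 0 0 0;-0.4 0 0 0.15 0 0 0;-0.4 0 0 0.15 0 0 0"

```text
clock: 13.25
eef_pos: [0.4634, -0.1928, 0.1386]
tool_rot: [-0.605, 0.796, -0.004, 0.002]
ft_force: [1.2, -1.6, -0.2]
grip_width: 0.0256
grasp_force: 0.0
```

>>> step_arm:
  targets: "0 0.02 -0.005 0.03 0 0 -0.13;0 0.05 -0.013 0.03 0 0 -0.25;0 0.08 -0.02 0.03 0 0 -0.38;0 0.11 -0.03 0.03 0 0 -0.5;0 0.15 -0.041 0.03 0 0 -0.62;0 0.15 -0.041 0.03 0 0 -0.75;0 0.15 -0.041 0.03 0 0 -0.88;0 0.15 -0.041 0.03 0 0 -1;0 0.15 -0.041 0.03 0 0 -1"

```text
clock: 14.0
eef_pos: [0.5349, -0.2118, 0.1475]
tool_rot: [-0.253, 0.967, 0.0, -0.0]
ft_force: [0.2, -0.4, -0.1]
grip_width: 0.0426
grasp_force: 0.0
```

>>> step_arm:
  targets: "0 0 0 0 0 0 -0.13;0 0 0 0 0 0 -0.25;0 0 0 0 0 0 -0.38;0 0 0 0 0 0 -0.5;0 0 0 0 0 0 -0.62;0 0 0 0 0 0 -0.75;0 0 0 0 0 0 -0.88;0 0 0 0 0 0 -1;0 0 0 0 0 0 -1;0 0 0 0 0 0 -1"

```text
clock: 14.83
eef_pos: [0.5348, -0.2117, 0.1481]
tool_rot: [0.134, 0.991, 0.0, -0.0]
ft_force: [-0.2, -0.1, 0.2]
grip_width: 0.0427
grasp_force: 0.0
```

```bash
python3 - <<'E'
from h import *
for k in range(3): i,im=grab("wrist","w6")
o=bot.get_obs();print(o["eef_pos"],o["tool_rot"]);np.save("w6.npy",i["pose"])
cv2.imwrite("pics/w6c.png",cv2.resize(im[20:380,100:440],(566,600),interpolation=cv2.INTER_CUBIC))
E
```

```text
[ 0.5348 -0.2117  0.1482] [ 0.1344  0.9909 -0.     -0.    ]
```

View pics/w6c.png

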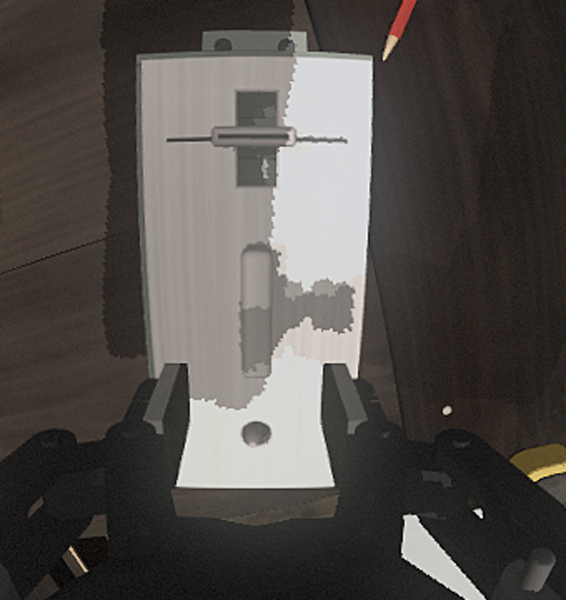

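The wing now lies across the slot at (213–297,136), in line with the marks. I check the angle numerically while gripping the bar again.

```bash
python3 - <<'E'
from h import *
i=info("wrist");i["pose"]=np.load("w6.npy");im=cv2.imread("pics/w6.png")
g=cv2.cvtColor(im,cv2.COLOR_BGR2GRAY).astype(float)
def line(x0,x1,z,y0=96,y1=108):
    P=[]
    for x in range(x0,x1):
        c=g[y0:y1,x];w=np.clip(np.median(c)-25-c,0,None)
        if w.sum()>0:P.append(onplane(i,(x,y0+(w*np.arange(y1-y0)).sum()/w.sum()),z)[:2])
    P=np.array(P);vx,vy,_,_=cv2.fitLine((P*1000).astype(np.float32),cv2.DIST_HUBER,0,.01,.01).ravel();return np.degrees(np.arctan(vx/-vy)) ,len(P),P.mean(0)
print("slot perp yaw",line(234,272,.08,98,105)); print("marks L",line(201,225,.053),"R",line(282,306,.053))
a=line(201,225,.053)[2]-line(282,306,.053)[2];print("marks yaw",np.degrees(np.arctan2(a[0],-a[1])))
E
```

```text
slot perp yaw (np.float32(-15.413514), 38, array([ 0.4595, -0.1906]))
marks L (np.float32(-15.558875), 24, array([ 0.4518, -0.2213])) R (np.float32(-15.26267), 24, array([ 0.4688, -0.1596]))
marks yaw -15.386858079102135
```

>>> step_arm:
  targets: "0 0 0 -0.04 0 0 0;0 0 0 -0.08 0 0 0;0 0 0 -0.12 0 0 0;0 0 0 -0.15 0 0 0;0 0 0 -0.17 0 0 0;0 0 0 -0.178 0 0 0;0 0 0 -0.178 0 0 0;0 0 0 -0.178 0 0 0"

```text
clock: 15.65
eef_pos: [0.5354, -0.2119, 0.0599]
tool_rot: [0.135, 0.991, -0.0, 0.0]
ft_force: [1.3, 0.2, 0.9]
grip_width: 0.0426
grasp_force: 0.0
```

The wing slot and the marks agree to within about 0.1°. Next I grip the bar.

>>> step_arm:
  targets: "-1 0 0 -0.002 0 0 0;-1 0 0 -0.002 0 0 0;-1 0 0 -0.002 0 0 0;-1 0 0 -0.002 0 0 0;-1 0 0 -0.002 0 0 0;-1 0 0 -0.002 0 0 0;-1 0 0 -0.002 0 0 0;-1 0 0 -0.002 0 0 0"

```text
clock: 16.32
eef_pos: [0.5356, -0.2119, 0.0587]
tool_rot: [0.135, 0.991, -0.0, 0.001]
ft_force: [1.9, -0.1, 2.3]
grip_width: 0.0125
grasp_force: 60.9
```

>>> step_arm:
  targets: "-1 0 0 -0.002 0 0 0;-1 0 0 -0.004 0 0 0;-1 0 0 -0.006 0 0 0;-1 0 0 -0.006 0 0 0;-1 0 0 -0.006 0 0 0"

```text
clock: 16.73
eef_pos: [0.5356, -0.2119, 0.056]
tool_rot: [0.135, 0.991, -0.0, 0.001]
ft_force: [1.9, 0.5, 5.9]
grip_width: 0.0125
grasp_force: 61.4
```

>>> step_arm:
  targets: "-1 0 0 -0.002 0 0 0;-1 0 0 -0.004 0 0 0;-1 0 0 -0.004 0 0 0;-1 0 0 -0.004 0 0 0"

```text
clock: 17.07
eef_pos: [0.5356, -0.2119, 0.0545]
tool_rot: [0.135, 0.991, -0.0, 0.001]
ft_force: [0.3, 0.6, 8.6]
grip_width: 0.0122
grasp_force: 61.9
```

>>> step_arm:
  targets: "-1 0 0 -0.002 0 0 0;-1 0 0 -0.003 0 0 0;-1 0 0 -0.003 0 0 0;-1 0 0 -0.003 0 0 0"

```text
clock: 17.4
eef_pos: [0.5356, -0.2119, 0.0544]
tool_rot: [0.135, 0.991, -0.0, 0.001]
ft_force: [-2.9, 1.1, 16.7]
grip_width: 0.0128
grasp_force: 63.0
```

>>> step_arm:
  targets: "-1 0 0 -0.001 0 0 0;-1 0 0 -0.0015 0 0 0;-1 0 0 -0.0015 0 0 0;-1 0 0 -0.0015 0 0 0;-1 0 0 -0.0015 0 0 0"

```text
clock: 17.82
eef_pos: [0.5356, -0.2119, 0.0544]
tool_rot: [0.135, 0.991, -0.0, 0.002]
ft_force: [-3.4, 2.3, 19.6]
grip_width: 0.0126
grasp_force: 63.6
```

```bash
python3 - <<'E'
from h import *
for k in range(6):
  i,im=grab("wrist","w7");o=bot.get_obs();print(o["eef_pos"],o["ft_force"],o["ft_torque"],o["tool_rot"],o["grasp_force"],o["clock"])
cv2.imwrite("pics/w7c.png",cv2.resize(im[0:380,60:460],(632,600),interpolation=cv2.INTER_CUBIC))
E
```

```text
[ 0.5356 -0.2119  0.0544] [-4.4551  2.811  19.7332] [0.505  0.7672 0.065 ] [ 0.1354  0.9908 -0.0003  0.0016] 63.610546588897705 17.8667
[ 0.5357 -0.2119  0.0544] [-4.5101  2.4017 19.6832] [0.4863 0.8167 0.0212] [ 0.1354  0.9908 -0.0003  0.0016] 63.609691858291626 17.9167
[ 0.5356 -0.2119  0.0544] [-4.0957  2.8857 19.7702] [0.5398 0.8428 0.0942] [ 0.1355  0.9908 -0.0003  0.0016] 63.61031413078308 17.9667
[ 0.5356 -0.2119  0.0544] [-4.858   2.8901 20.806 ] [0.5184 0.8552 0.0303] [ 0.1355  0.9908 -0.0003  0.0016] 63.610349893569946 18.0167
[ 0.5356 -0.2119  0.0544] [-4.3846  2.7243 20.0694] [0.5083 0.8401 0.0111] [ 0.1355  0.9908 -0.0003  0.0015] 63.60920190811157 18.0667
[ 0.5356 -0.2119  0.0544] [-3.9789  3.5277 20.4878] [ 0.4966  0.7703 -0.0477] [ 0.1355  0.9908 -0.0003  0.0016] 63.60907316207886 18.1167
```

View pics/w7c.png

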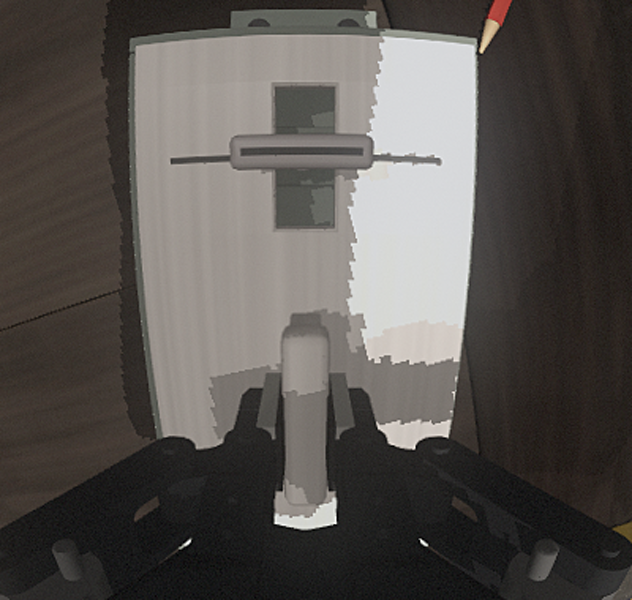

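```bash
python3 -c "
from workcell import bot
print(bot.job_done())"
```

```text
the job is handed in; nothing more can be done
None
```

The cover is on the frame with its slot over the wing and its hole over the pin. The wing is turned a quarter turn, within about 0.1° of the marks, and the cover is held down against the rim at about 20 N, with the job handed in at about 18 s.

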